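Open the squeeze-catch box and take out the adapter key

ROBOT

A 6-joint arm with a two-finger parallel gripper is mounted at the origin on the work surface. World frame = base frame: x ahead of the robot, y to its left, z up, the work surface at z = 0. Lengths are in m, angles in rad, forces in N, time in s.
With the tool pointing down it reaches from about 0.4 to 0.825 m from the base axis. Payload 7 kg.
Tool frame: the origin (TCP) lies midway between the tips of the shut fingers; the grasp point (between the pads) lies 19 mm behind it; z points along the fingers, x is the direction in which the jaws open and shut, and the axes are right-handed (so a half turn about z gives the same grasp; the last joint's range is limited). The gripper opens to 88 mm and grips with 3 to 60 N. Pads are 19 mm wide; open, the fingers measure 130 mm over their backs; the gripper's body (78 mm by 193 mm) begins 47 mm behind the grasp point.
Start: joints at [-0.942, 0.359, 0.012, 0, -1.224, -0.288], TCP at [0.226, -0.636, 0.227] pointing down, gripper open.
Joint ranges: [-3.07, 3.07], [-1.43, 2.12], [-1.02, 1.25], [-3.03, 1.67], [-3.05, -0], [-3.03, 3.03]. Speed limits (rad/s): [2.39, 2.39, 3.01, 3.14, 3.14, 3.14].

INTERFACE

Orientations are given as [roll, pitch, yaw] about the fixed x, y, z axes, in that order (R = Rz(yaw) Ry(pitch) Rx(roll)).
In Python, from station import arm, grab_frame, camera_params gives the robot as it stands.
- The arm moves only by the shell command python3 -m handwheel 'ROWS' [FORCE]. ROWS is JSON, a list that holds one entry, the list of rows, each a list of 5 numbers: the finger opening in m, from 0 to 0.0876, then the shift along the tool's x, y, z in m, then the turn about the tool's z in degrees. A call has 1 to 20 rows; each row is the pose to reach, as a shift and turn from the pose measured when the call began, along the tool's axes at that moment; what a row does not reach only later rows make up. A row lasts 1/12 s, in which the tool goes at most 41.7 mm and 7.16 degrees, less where a joint would pass 70% of its speed; a pose out of reach is approached as far as the arm can. A call with a gripper value outside its range is refused whole. The fingers move at their own pace and stop on an object; FORCE is the grip in N (left out, the last holds). Time passes only in rows, so rows that repeat a pose let the fingers close. It gives the time, the measured TCP pose, the force and the opening at its end, in the units of the state.
- arm.get_state(): the state, without advancing time (a new reading comes with each control period).
- grab_frame(name): name is "scene" or "top" or "wrist"; returns the picture (420x560x3 uint8, blue, green, red); there is no depth.
- camera_params(name): a dict with "intrinsics" (3x3 intrinsics, pixels), "R" (3x3) and "t" (3): a world point X has camera coordinates R X + t; the wrist camera has in their place "tool_from_camera" (4x4, takes a point from camera to tool coordinates, whose origin is the TCP and whose axes are the tool frame's). Camera axes: x right, y down, z forward; pixel columns grow to the right and rows downward; lengths in m; the calibration is good to about 2 mm. The wrist camera is an equidistant fisheye: a pixel r from the principal point sees the ray r / f radians off the axis. A picture is of the moment at which its call begins: read the wrist's pose just before it. camera_params takes no time and is no camera call.
- arm.job_done(): hands the job in, once; it reports no verdict.
The state is a dict: "t": time; "q": joint angles; "qd": joint speeds; "joint_efforts": joint torques, N m; "eef_pos": TCP position; "ee_rot": TCP orientation; "force": force on the tool from outside, world axes, zero at the start; "moment": the same for the moment, N m; "width": finger opening in m.
Only numpy, scipy, OpenCV 4.12 (cv2) and the standard library are available. Lean on these libraries where they do the work, as an engineer would, in place of code of your own. Each camera call takes 0.05 s, during which the arm holds its last target.

TASK

Squeeze the two side tabs of the sloping grey box's snap cover together, lift the cover off and gently lay it flat, tabs up, fully on the black rubber mat. Then take the black adapter key out of the box, lay it gently inside the steel tray and let go, leaving everything else where it stands.

Things in the scene. Friction and masses are not known exactly. Their poses are not given: they have to be found in the camera images.
- box_face (a point): Grey polycarbonate box, fixed on a steel stand, its open face leaning 32 deg from level (at yaw 0 it looks back to the robot). Point: centre of the rim plane, 95 mm above the table; z = outward normal of the face, x up the slope, y level across. Outside 150 (x) by 102 (y) mm, 50 mm deep, walls 5 mm. At x within 20 mm a ledge 6 mm thick juts in from each long wall at the rim: 74 mm free between.
- box_floor (a point): Point on the flat inner floor of the box, 34 mm below the rim's centre, axes as box_face. The inside is 140 (x) by 92 (y) mm. Low cheeks, 14 mm tall, flank the key's collars at x -50 to -36 and 26 to 40 mm, y 13.5 to 17.5 mm on both sides; between them, at mid-length, the floor is bare.
- cover: Grey snap cover, loose, 0.14 kg: plate 150 (x) by 102 (y) by 4 mm; origin at the centre of the plate's underside, z outward. Shut, its frame equals box_face to 2 mm. Tab hooks catch 4 mm under the ledges; with both tabs in more than 4 mm it lifts straight off along z and can be carried by the pressed tabs. Hooks and end skirts reach 14 mm below the plate, and it stands level on them.
- cover_tabs (a point): Point on the cover midway between its two black upright squeeze tabs, 24 mm above the cover's origin, axes as the cover. The tabs face each other across y at mid-length: each 30 mm wide along x, outer faces 34.5 mm either side of this point (69 mm over both, 53 mm fully pressed), tops 12 mm above it, the plate's top face 20 mm below it.
- tab_l (a joint): Press of the tab on the cover's +y side, m: 0 free, 0.008 fully in; spring 2.8 N at rest, 8.4 N fully in. It springs back when let go.
- tab_r (a joint): The same for the tab on the cover's -y side.
- key: Black steel adapter key, 110 mm along its x, 0.15 to 0.31 kg: a 16 mm square shank in the middle 62 mm, a 24 mm round collar at each end. Origin on its axis at mid-length, its centre of mass. It lies in the box along box_face's x, flats of the shank facing y, axis 12 mm above the inner floor (22 mm below the rim), its middle 5 mm down the slope from box_face, against a stop.
- mat: Black rubber mat, 200 x 200 mm, 4 mm thick, flat and fixed on the table; origin at the centre of its underside, sides along its x and y.
- tray: Open steel tray, fixed, 190 (x) by 150 (y) mm outside, 22 mm tall, walls and floor 4 to 5 mm thick; origin at the centre of its underside.
- can: Bystander: the aerosol can (66 mm across, 190 mm tall, upright). Origin at the centre of its underside, z up. Leave it alone.
- jar: Bystander: the glass jar (72 mm across, 120 mm tall, upright). Origin at the centre of its underside, z up. Leave it alone.
- ramekin: Bystander: the glass ramekin (84 mm across, 45 mm tall). Origin at the centre of its underside, z up. Leave it alone.
- tin: Bystander: the round steel tin (76 mm across, 55 mm tall). Origin at the centre of its underside, z up. Leave it alone.
- nuts: Bystander: the black holder with six chrome lug nuts (50 x 160 mm along its x, y; 38 mm tall). Origin at the centre of its underside, z up. Leave it alone.
- gauge: Bystander: the orange tire gauge, lying (26 x 160 mm along its x, y; 18 mm tall). Origin at the centre of its underside, z up. Leave it alone.
- spanner: Bystander: the steel spanner, lying (34 x 160 mm along its x, y; 14 mm tall). Origin at the centre of its underside, z up. Leave it alone.

How it is judged:
On the way, in this order (a step that is already met when the one before it is completed fails the run):
1. both tabs are pressed in more than 4 mm while the cover is still on the box (value of joint each of tab_l, tab_r above 0.004 m and distance between cover and box_face below 0.008 m), for 0.05 s.
2. the cover stands flat, tabs up, on the mat and is let go, with the key still in the box (horizontal distance between cover and mat below 0.06 m and angle between cover's own z axis and vertical below 0.1 rad and z of cover in the frame of mat between 0.012 and 0.024 m and contact force between the fingers and cover below 0.1 N and distance between key and box_face below 0.05 m), for 0.2 s.
At the end, for the whole second after the job is handed in: The cover stands flat (within 0.1 rad), tabs up, on the mat with its centre within 60 mm of the mat's centre; the key lies level on the tray's floor, its middle inside the tray's walls; both at rest and let go, bystanders within 25 mm of where they stood (horizontal distance between cover and mat below 0.06 m and angle between cover's own z axis and vertical below 0.1 rad and z of cover in the frame of mat between 0.012 and 0.024 m and linear speed of each of cover, key below 0.02 m/s and x of key in the frame of tray between -0.085 and 0.085 m and y of key in the frame of tray between -0.065 and 0.065 m and z of key in the frame of tray below 0.024 m and angle between key's own x axis and vertical above 1.45 rad); the robot touches nothing.
It fails at once if a bystander is shifted more than 25 mm or tipped over (distance of any of can, jar, ramekin, tin, nuts, gauge, spanner from where it was at the start of the episode above 0.025 m or angle between any of can, jar, ramekin, tin, nuts, gauge, spanner's own z axis and vertical above 0.4 rad).
It fails at once if the cover is dropped or slammed on the mat (over 60 N) (contact force between cover and mat above 60 N).
It fails at once if the key is dropped or slammed in the tray (over 60 N) (contact force between key and tray above 60 N).
It also fails if it takes over 72 s, if anything falls off the work surface, if the arm or the gripper's body presses on something with over 40 N, if the wrist force passes 120 N, or if a joint passes its speed limit or range.

## Working session

There is one attempt and no reset: what is moved stays moved. The work goes in short steps, Python scripts to look and compute and a shell command to move; the robot and the scene stay as the last step left them, time stands still between calls to the robot, and variables do not carry over. Pictures are saved under pics/ and viewed, and the job is handed in when it is done.

```bash
mkdir -p pics; ls
cat > h.py <<'E'
import numpy as np, cv2
from scipy.spatial.transform import Rotation as Ro
from station import arm, grab_frame, camera_params
def save(n,name):
    im=grab_frame(n); cv2.imwrite(f'pics/{name}.png',im); return im
def ray(cam,u,v):
    p=camera_params(cam);K=np.array(p['intrinsics']);R=np.array(p['R']);t=np.array(p['t'])
    d=R.T@np.linalg.inv(K)@np.array([u,v,1.]);return -R.T@t,d/np.linalg.norm(d)
def onz(cam,u,v,z):
    o,d=ray(cam,u,v);return o+d*(z-o[2])/d[2]
def tri(c1,a,c2,b):
    o1,d1=ray(c1,*a);o2,d2=ray(c2,*b)
    s=np.linalg.lstsq(np.c_[d1,-d2],o2-o1,rcond=None)[0]
    p,q=o1+s[0]*d1,o2+s[1]*d2;return (p+q)/2,np.linalg.norm(p-q)
def proj(cam,X):
    p=camera_params(cam);c=np.array(p['R'])@X+np.array(p['t']);u=np.array(p['intrinsics'])@c;return u[:2]/u[2]
def wray(st,u,v):
    p=camera_params('wrist');K=np.array(p['intrinsics']);T=np.array(p['tool_from_camera'])
    x,y=(u-K[0,2])/K[0,0],(v-K[1,2])/K[1,1];r=np.hypot(x,y)
    d=np.array([x/r*np.sin(r),y/r*np.sin(r),np.cos(r)]) if r>1e-9 else np.array([0,0,1.])
    Rt=Ro.from_euler('xyz',st['ee_rot']).as_matrix()
    return Rt@T[:3,3]+st['eef_pos'],Rt@T[:3,:3]@d
def wonz(st,u,v,z):
    o,d=wray(st,u,v);return o+d*(z-o[2])/d[2]
E
python3 - <<'E'
from h import *
s=arm.get_state();print({k:np.round(v,3) for k,v in s.items()})
for n in('scene','top','wrist'):
    save(n,n+'0');p=camera_params(n);print({k:np.round(v,3).tolist() for k,v in p.items()if k!='name'})
E
```

```text
pics
{'t': np.float64(0.0), 'q': array([-0.942,  0.359,  0.011, -0.   , -1.224, -0.288]), 'qd': array([-0.   ,  0.001,  0.   , -0.   ,  0.002, -0.   ]), 'joint_efforts': array([-0.0000e+00, -5.8271e+01,  2.9305e+01,  6.9970e+00,  7.0000e-03,
       -0.0000e+00]), 'eef_pos': array([ 0.225, -0.636,  0.226]), 'ee_rot': array([-3.141e+00, -2.000e-03,  1.911e+00]), 'force': array([-0.519,  0.485,  0.336]), 'moment': array([0.   , 0.037, 0.037]), 'width': np.float64(0.087)}
{'intrinsics': [[380.362, 0.0, 279.017], [0.0, 380.362, 209.913], [0.0, 0.0, 1.0]], 'R': [[0.095, 0.995, -0.012], [0.784, -0.082, -0.615], [-0.613, 0.049, -0.788]], 't': [-0.065, -0.392, 1.463]}
{'intrinsics': [[402.165, 0.0, 286.22], [0.0, 402.165, 204.978], [0.0, 0.0, 1.0]], 'R': [[0.013, -1.0, 0.018], [-0.987, -0.016, -0.162], [0.162, -0.016, -0.987]], 't': [-0.026, 0.597, 0.988]}
{'intrinsics': [[325.192, 0.0, 275.652], [0.0, 325.192, 213.042], [0.0, 0.0, 1.0]], 'tool_from_camera': [[1.0, 0.001, -0.0, 0.001], [-0.001, 0.951, 0.31, -0.086], [0.0, -0.31, 0.951, -0.158], [0.0, 0.0, 0.0, 1.0]]}
```

View pics/scene0.png

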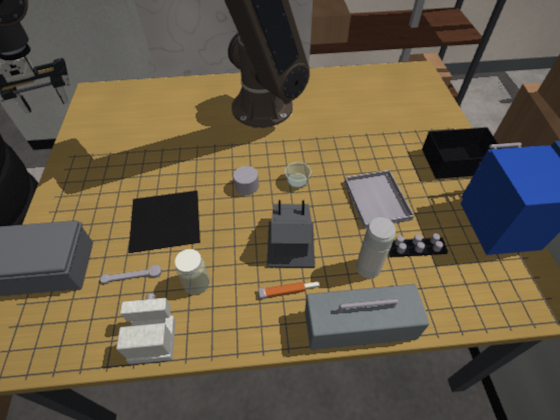

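View pics/top0.png

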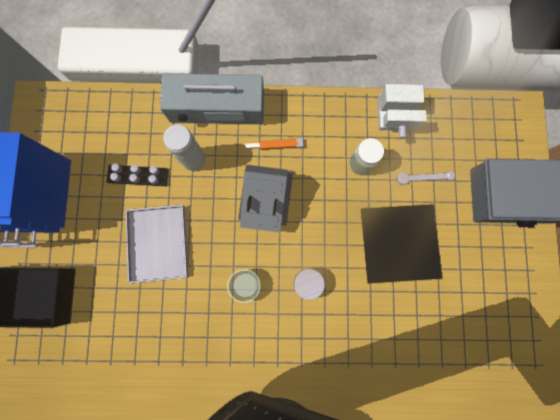

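View pics/wrist0.png

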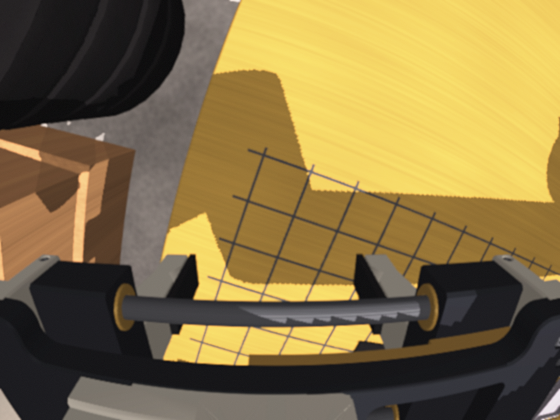

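Scene: box with tabs at scene (292,235)/top (265,200); mat at top (401,243); tray at top (157,244); tin and ramekin in front of the box at top (310,284),(245,285). Zoom in on box, mat and tray.

Run:
```python
import cv2
a=cv2.imread('pics/top0.png')[155:245,225:310];b=cv2.imread('pics/scene0.png')[190:275,255:330]
cv2.imwrite('pics/topz.png',cv2.resize(a,None,fx=6.5,fy=6.5,interpolation=cv2.INTER_CUBIC))
cv2.imwrite('pics/scz.png',cv2.resize(b,None,fx=7,fy=7,interpolation=cv2.INTER_CUBIC))
```

```text
(no output)
```

View pics/topz.png

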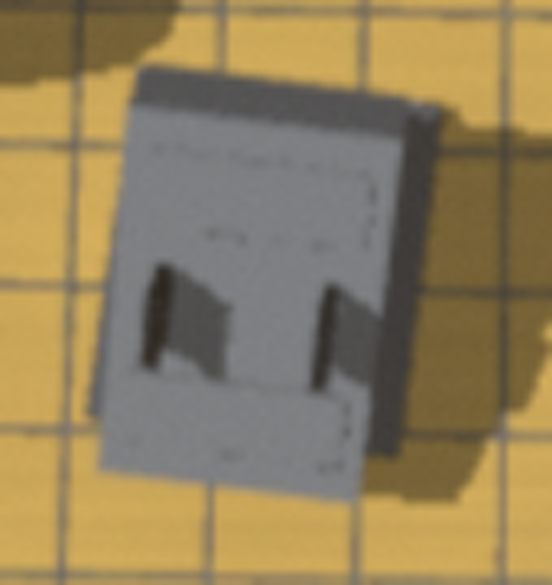

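View pics/scz.png

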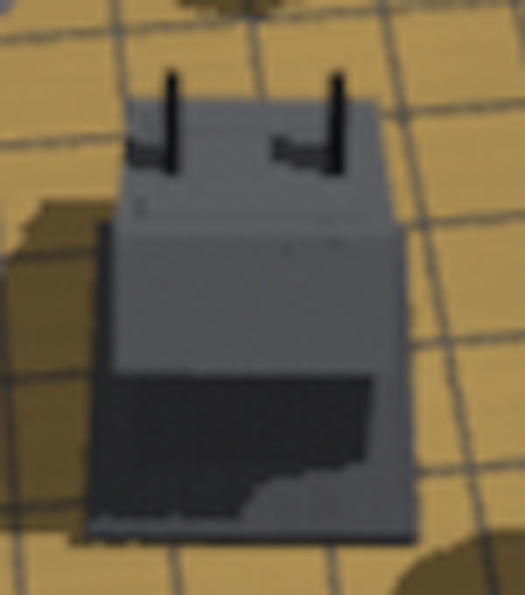

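Run:
```python
from h import *
h=4;c,s=np.cos(np.radians(32)),np.sin(np.radians(32))
T=lambda x,y:(225+(x+.5)/6.5-.5,155+(y+.5)/6.5-.5)
S=lambda x,y:(255+(x+.5)/7-.5,190+(y+.5)/7-.5)
zu=.095+.075*s+.004*c; zl=.095-.075*s+.004*c
UL=onz('top',*T(130,105),zu);UR=onz('top',*T(402,140),zu);LR=onz('top',*T(358,500),zl);LL=onz('top',*T(98,468),zl)
for p in(UL,UR,LR,LL):print(p.round(4))
print('w',np.linalg.norm(UL-UR),np.linalg.norm(LL-LR),'len',np.linalg.norm(UL-LL),np.linalg.norm(UR-LR))
ctr=(UL+UR+LR+LL)/4
ups=(UL+UR-LL-LR);acr=UL-UR+LL-LR
print('ctr top',ctr,'yaw',np.degrees(np.arctan2(ups[1],ups[0])),np.degrees(np.arctan2(-acr[0],acr[1])))
for a,z in(((117,228),zu),((403,228),zu),((378,101),zl),((124,101),zl)):print('scene',onz('scene',*S(*a),z).round(4))
# two view tri
print(tri('top',T(130,105),'scene',S(403,228)),tri('top',T(402,140),'scene',S(117,228)),tri('top',T(358,500),'scene',S(124,101)),tri('top',T(98,468),'scene',S(378,101)))
```

```text
[0.6638 0.0849 0.1381]
[ 0.6525 -0.0149  0.1381]
[ 0.5278 -0.0009  0.0586]
[0.5387 0.1002 0.0586]
w 0.10045301145490909 0.10175690916994155 len 0.14902445474381995 0.1485136810288286
ctr top [0.59570474 0.04234059 0.09839219] yaw -6.675272648676094 -6.328405330421212
scene [ 0.6462 -0.0141  0.1381]
scene [0.6568 0.088  0.1381]
scene [0.5349 0.1004 0.0586]
scene [ 0.5241 -0.0033  0.0586]
(array([0.66211518, 0.08554269, 0.14552356]), np.float64(0.002562456394516506)) (array([ 0.65093826, -0.01451979,  0.1445997 ]), np.float64(0.0005049245357029128)) (array([ 0.52734865, -0.00221521,  0.06262777]), np.float64(0.002566806563122134)) (array([0.53826104, 0.09978733, 0.06283881]), np.float64(6.033750587170963e-05))
```

Run:
```python
from h import *
top=cv2.imread('pics/top0.png');sc=cv2.imread('pics/scene0.png')
g=cv2.cvtColor(top,cv2.COLOR_BGR2GRAY)
def blob(cam,img,mask,box,z):
    m=np.zeros(mask.shape,np.uint8);x0,y0,x1,y1=box;m[y0:y1,x0:x1]=mask[y0:y1,x0:x1]
    c=max(cv2.findContours(m,0,1)[0],key=cv2.contourArea);r=cv2.minAreaRect(c)
    P=np.array([onz(cam,*b,z) for b in cv2.boxPoints(r)])
    print(cam,r,'\n',P.round(4).tolist(),'ctr',P.mean(0).round(4),'sides',np.linalg.norm(P[0]-P[1]).round(4),np.linalg.norm(P[1]-P[2]).round(4))
    e=P[1]-P[0];print('ang',np.degrees(np.arctan2(e[1],e[0])))
mk=((g<45)*255).astype(np.uint8)
blob('top',top,mk,(350,195,450,295),.004)
blob('scene',sc,((cv2.cvtColor(sc,cv2.COLOR_BGR2GRAY)<45)*255).astype(np.uint8),(120,185,210,255),.004)
hsv=cv2.cvtColor(top,cv2.COLOR_BGR2HSV)
m=((hsv[...,1]<70)*255).astype(np.uint8)
m=cv2.morphologyEx(m,cv2.MORPH_CLOSE,np.ones((5,5)))
blob('top',top,m,(115,195,200,295),.022)
hs=cv2.cvtColor(sc,cv2.COLOR_BGR2HSV)
m=((hs[...,1]<70)*255).astype(np.uint8);m=cv2.morphologyEx(m,cv2.MORPH_CLOSE,np.ones((5,5)))
blob('scene',sc,m,(338,165,418,226),.022)
for n,u,v,z in(('can',178,135,.19),('jar',370,151,.12),('ramekin',245,284,.045),('tin',309,284,.055),('nuts',139,174,.03),('gauge',278,144,.01),('spanner',427,177,.01)):print(n,onz('top',u,v,z).round(3))
```

```text
top ((432.5, 265.0), (13.0, 24.0), -0.0) 
 [[0.419, -0.3877, 0.004], [0.4818, -0.3904, 0.004], [0.4823, -0.4251, 0.004], [0.4195, -0.4221, 0.004]] ctr [ 0.4506 -0.4063  0.004 ] sides 0.0628 0.0348
ang -2.4673406512226546
scene ((162.5125274658203, 221.59291076660156), (52.2547721862793, 74.56549835205078), 82.303955078125) 
 [[0.4185, -0.4637, 0.004], [0.4012, -0.2365, 0.004], [0.5996, -0.209, 0.004], [0.6119, -0.4143, 0.004]] ctr [ 0.5078 -0.3309  0.004 ] sides 0.2279 0.2003
ang 94.33133732293145
top ((158.27259826660156, 245.8397216796875), (80.0315170288086, 68.51619720458984), 83.9909896850586) 
 [[0.5824, 0.4181, 0.022], [0.6044, 0.2414, 0.022], [0.3987, 0.2092, 0.022], [0.3786, 0.3807, 0.022]] ctr [0.491  0.3123 0.022 ] sides 0.1781 0.2082
ang -82.90520824050733
scene ((379.6098937988281, 197.67356872558594), (61.117225646972656, 58.69059753417969), 73.61045837402344) 
 [[0.4068, 0.2303, 0.022], [0.3533, 0.4284, 0.022], [0.5925, 0.409, 0.022], [0.6327, 0.2342, 0.022]] ctr [0.4963 0.3255 0.022 ] sides 0.2051 0.24
ang 105.10425661017882
can [0.732 0.234 0.19 ]
jar [ 0.724 -0.22   0.12 ]
ramekin [0.396 0.084 0.045]
tin [ 0.399 -0.076  0.055]
nuts [0.677 0.373 0.03 ]
gauge [0.773 0.007 0.01 ]
spanner [ 0.687 -0.4    0.01 ]
```

Run:
```python
from h import *
a=cv2.imread('pics/top0.png')
cv2.imwrite('pics/tz.png',np.hstack([cv2.resize(a[190:300,115:205],(400,489)),cv2.resize(a[190:300,355:445],(400,489))]))
for n,z,c in(('mat',.004,[(361,210),(434,205),(441,277),(368,283)]),('tray',.022,[(127,210),(184,206),(187,280),(130,282)])):
    P=np.array([onz('top',*q,z) for q in c]);print(n,P.round(3).tolist(),P.mean(0),[np.linalg.norm(P[i]-P[i-1]).round(3) for i in range(4)])
```

```text
mat [[0.594, -0.219, 0.004], [0.611, -0.418, 0.004], [0.42, -0.427, 0.004], [0.402, -0.234, 0.004]] [ 0.50674812 -0.32462525  0.004     ] [np.float64(0.194), np.float64(0.199), np.float64(0.192), np.float64(0.194)]
tray [[0.582, 0.4, 0.022], [0.595, 0.252, 0.022], [0.404, 0.234, 0.022], [0.397, 0.378, 0.022]] [0.49416306 0.31583416 0.022     ] [np.float64(0.186), np.float64(0.149), np.float64(0.192), np.float64(0.144)]
```

View pics/tz.png

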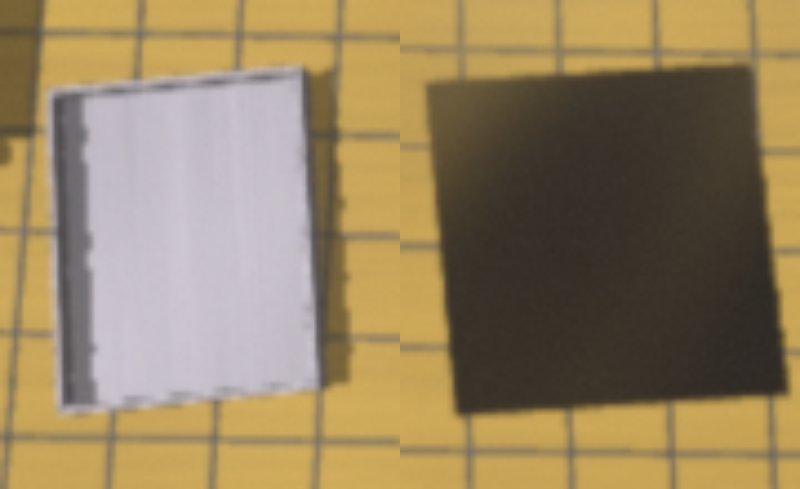

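```bash
python3 -m handwheel '[[[0.0876,0.02,0.02,-0.02,2],[0.0876,0.05,0.05,-0.04,5],[0.0876,0.08,0.08,-0.06,9],[0.0876,0.11,0.11,-0.07,13],[0.0876,0.14,0.14,-0.07,17],[0.0876,0.17,0.18,-0.07,21],[0.0876,0.20,0.21,-0.07,26],[0.0876,0.23,0.24,-0.07,26],[0.0876,0.26,0.27,-0.07,26],[0.0876,0.29,0.30,-0.07,26],[0.0876,0.32,0.33,-0.07,26],[0.0876,0.35,0.36,-0.07,26],[0.0876,0.38,0.39,-0.07,26],[0.0876,0.41,0.42,-0.07,26],[0.0876,0.43,0.45,-0.07,26],[0.0876,0.45,0.48,-0.07,26],[0.0876,0.47,0.50,-0.07,26],[0.0876,0.48,0.51,-0.07,26],[0.0876,0.49,0.52,-0.07,26],[0.0876,0.49,0.52,-0.07,26]]]'
python3 - <<'E'
from h import *
s=arm.get_state();print(s['t'],s['eef_pos'],s['ee_rot'],s['q']);save('wrist','w1')
E
```

```text
t: 1.82
eef_pos: [0.5525, 0.0015, 0.2957]
ee_rot: [-3.14, -0.001, 1.46]
force: [0.1, 0.5, 0.9]
width: 0.0874
1.8167 [0.55253271 0.0015125  0.295665  ] [-3.13988469e+00 -7.27349765e-04  1.45958708e+00] [ 3.56208380e-01  1.19432968e-01 -1.47167403e-01 -1.47039106e-03
 -1.30539326e+00 -2.03782681e+00]
```

View pics/w1.png

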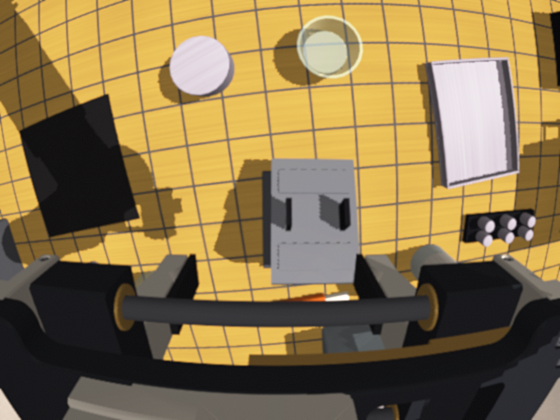

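The wrist view shows the box cover at about (313,221), tabs at (289,214) and (346,214), with tin, ramekin, mat and tray around it. Zoom to refine.

Run:
```python
import cv2
a=cv2.imread('pics/w1.png')[145:295,250:370]
cv2.imwrite('pics/w1z.png',cv2.resize(a,None,fx=4,fy=4,interpolation=cv2.INTER_CUBIC))
```

```text
(no output)
```

View pics/w1z.png

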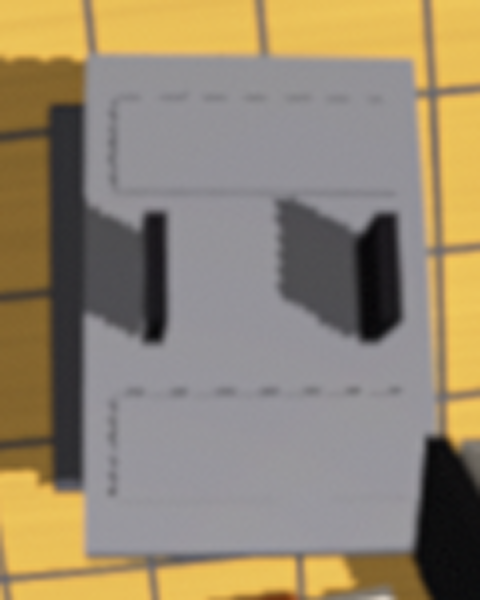

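Run:
```python
from h import *
s=arm.get_state()
W=lambda x,y:(250+(x+.5)/4-.5,145+(y+.5)/4-.5)
zu=.1381;zl=.0586
LR=wonz(s,*W(86,55),zl);LL=wonz(s,*W(412,60),zl);UR=wonz(s,*W(86,553),zu);UL=wonz(s,*W(441,553),zu)
for p in(UL,UR,LR,LL):print(p.round(4))
print(np.linalg.norm(UL-UR),np.linalg.norm(LL-LR),np.linalg.norm(UR-LR),((UL+UR+LL+LR)/4).round(4))
e=UR-LR;print('yaw',np.degrees(np.arctan2(e[1],e[0])))
e=LL-LR;print('yaw',np.degrees(np.arctan2(-e[0],e[1])))
h=.015*.53
for n,x0,x1,y0,y1 in(('r',145,165,212,340),('l',380,400,212,322)):
    # tops, rows: y0 lower slope end, y1 upper slope end
    a=wonz(s,*W(x0,y0),.1256-h);b=wonz(s,*W(x1,y0),.1256-h);c=wonz(s,*W(x0,y1),.1256+h);d=wonz(s,*W(x1,y1),.1256+h)
    print(n,a.round(4),b.round(4),c.round(4),d.round(4))
```

```text
[0.663  0.0852 0.1381]
[ 0.6497 -0.0154  0.1381]
[ 0.524  -0.0019  0.0586]
[0.5355 0.0989 0.0586]
0.10148434043995036 0.10148593758058017 0.14936969197179434 [0.593  0.0417 0.0983]
yaw -6.130330322930709
yaw -6.514009769298182
r [0.5593 0.0107 0.1176] [0.5599 0.016  0.1176] [0.5897 0.0072 0.1336] [0.5903 0.0124 0.1336]
l [0.5662 0.0744 0.1176] [0.5667 0.08   0.1176] [0.5918 0.07   0.1336] [0.5925 0.0755 0.1336]
```

```bash
python3 -m handwheel '[[[0.0876,0.02,0.01,0.02,0],[0.0876,0.035,0.018,0.05,0],[0.0876,0.045,0.023,0.08,0],[0.0876,0.045,0.023,0.11,0],[0.0876,0.045,0.023,0.13,0],[0.0876,0.045,0.023,0.13,0],[0.0876,0.045,0.023,0.13,0]]]'
python3 - <<'E'
from h import *
s=arm.get_state();print(s['eef_pos'],s['ee_rot']);a=save('wrist','w2');cv2.imwrite('pics/w2z.png',cv2.resize(a[130:330,150:410],None,fx=3,fy=3,interpolation=cv2.INTER_CUBIC))
E
```

```text
t: 2.45
eef_pos: [0.5789, 0.0411, 0.1658]
ee_rot: [-3.138, 0.001, 1.458]
force: [0.9, -0.1, 0.2]
width: 0.0878
[0.57889591 0.04110916 0.16578725] [-3.13839590e+00  6.57703369e-04  1.45795862e+00]
```

View pics/w2z.png

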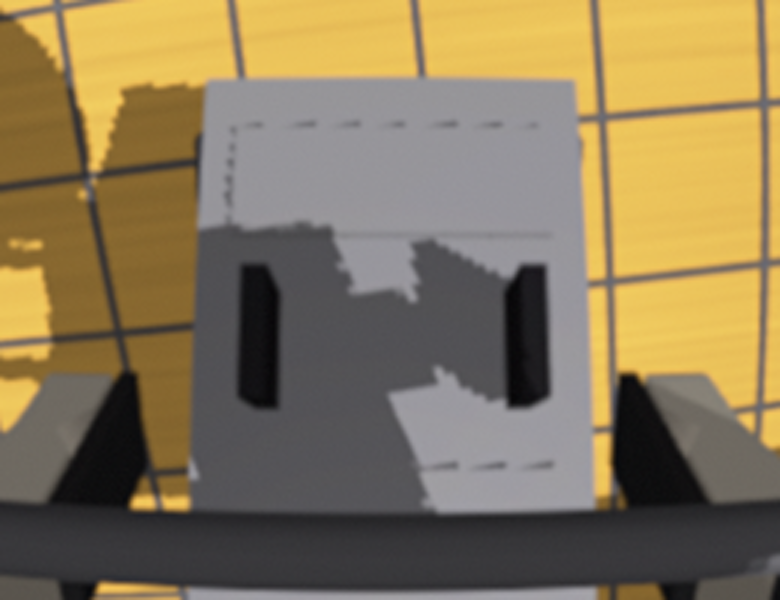

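Tabs' outer tops at zoom columns 238 and 550, rows 265–400, between the open pads (~140, ~613). Check by ray casting.

Run:
```python
from h import *
s=arm.get_state()
W=lambda x,y:(150+(x+.5)/3-.5,130+(y+.5)/3-.5)
Rt=Ro.from_euler('xyz',s['ee_rot']).as_matrix()
h=.008
P=[wonz(s,*W(240,265),.1256-h),wonz(s,*W(547,265),.1256-h),wonz(s,*W(238,398),.1256+h),wonz(s,*W(550,398),.1256+h)]
for p in P:print(p.round(4))
m=np.mean(P,0);print(m,np.linalg.norm(P[0]-P[1]),np.linalg.norm(P[2]-P[3]),np.linalg.norm(P[0]-P[2]))
n=np.array([-.5265,.06,.848]);print('tabspt',m-.012*n,'tool delta for TCP at +4.7n',Rt.T@(m-.0073*n-[0,0,.019]-s['eef_pos']))
```

```text
[0.562  0.0123 0.1176]
[0.5698 0.0816 0.1176]
[0.5875 0.0098 0.1336]
[0.5953 0.0784 0.1336]
[0.57864965 0.0455293  0.1256    ] 0.06967335664195697 0.06901615112719743 0.0301675156010328
tabspt [0.58496765 0.0448093  0.115424  ] tool delta for TCP at +4.7n [0.00378491 0.00220281 0.06680138]
```

```bash
python3 -m handwheel '[[[0.0876,0.003,0.002,0.015,0],[0.0876,0.003,0.002,0.03,0],[0.0876,0.003,0.002,0.045,0],[0.0876,0.003,0.002,0.056,0],[0.0876,0.003,0.002,0.063,0],[0.0876,0.003,0.002,0.065,0],[0.0876,0.003,0.002,0.065,0]]]' 20 && python3 -m handwheel '[[[0.07,0,0,0,0],[0.06,0,0,0,0],[0.05,0,0,0,0],[0.045,0,0,0,0],[0.045,0,0,0,0],[0.045,0,0,0,0]]]' 20;  python3 - <<'E'
from h import *
a=save('wrist','w3');cv2.imwrite('pics/w3z.png',cv2.resize(a[130:330,150:410],None,fx=3,fy=3,interpolation=cv2.INTER_CUBIC))
E
```

```text
t: 3.08
eef_pos: [0.5825, 0.0442, 0.1027]
ee_rot: [-3.141, -0.0, 1.458]
force: [0.1, -0.1, 0.3]
width: 0.0881
t: 3.58
eef_pos: [0.5828, 0.0443, 0.1033]
ee_rot: [3.141, -0.001, 1.458]
force: [-1.8, 0.5, 6.1]
width: 0.0535
```

View pics/w3z.png

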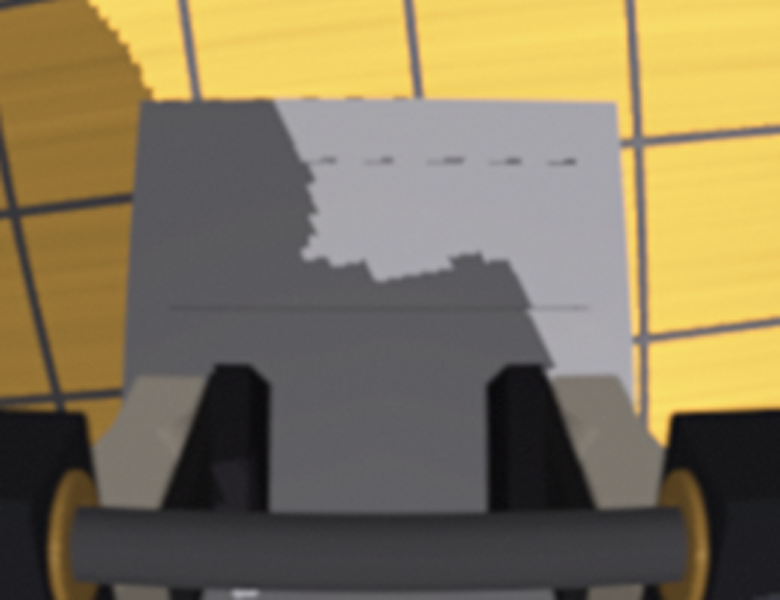

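```bash
python3 -m handwheel '[[[0.045,0,-0.0015,-0.0024,0],[0.045,0,-0.003,-0.005,0],[0.045,0,-0.006,-0.0096,0],[0.045,0,-0.009,-0.0144,0],[0.045,0,-0.012,-0.0192,0],[0.045,0,-0.016,-0.0256,0],[0.045,0,-0.02,-0.032,0],[0.045,0,-0.024,-0.0384,0],[0.045,0,-0.024,-0.0384,0]]]';  python3 - <<'E'
from h import *
a=save('wrist','w4');b=save('scene','s4')
cv2.imwrite('pics/w4z.png',np.hstack([cv2.resize(a[130:330,150:410],(520,400)),cv2.resize(b[150:290,240:340],(280,400))]))
E
```

```text
t: 4.38
eef_pos: [0.5588, 0.0473, 0.1437]
ee_rot: [3.139, -0.002, 1.459]
force: [0.7, -0.4, -1.1]
width: 0.0524
```

View pics/w4z.png

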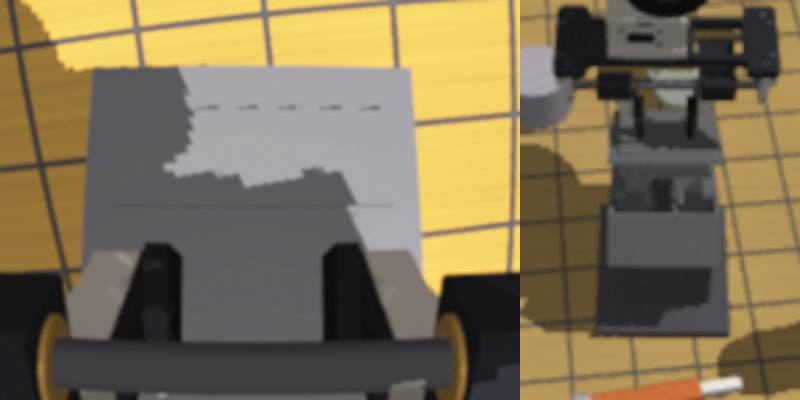

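Cover is off, held tilted, with the box open behind. Raise and carry over the mat.

```bash
python3 -m handwheel '[[[0.045,0,0,-0.01,0],[0.045,0,0,-0.025,0],[0.045,-0.005,0,-0.045,0],[0.045,-0.015,-0.002,-0.06,0],[0.045,-0.03,-0.004,-0.07,-1],[0.045,-0.05,-0.006,-0.07,-2],[0.045,-0.073,-0.009,-0.07,-3],[0.045,-0.098,-0.012,-0.07,-4],[0.045,-0.125,-0.015,-0.07,-5],[0.045,-0.152,-0.018,-0.07,-6],[0.045,-0.18,-0.021,-0.07,-7],[0.045,-0.208,-0.024,-0.07,-8],[0.045,-0.236,-0.027,-0.07,-9],[0.045,-0.263,-0.03,-0.07,-10],[0.045,-0.29,-0.033,-0.07,-11],[0.045,-0.316,-0.036,-0.07,-11],[0.045,-0.34,-0.039,-0.07,-11],[0.045,-0.36,-0.042,-0.07,-11],[0.045,-0.375,-0.043,-0.07,-11],[0.045,-0.383,-0.044,-0.07,-11]]]' && python3 -m handwheel '[[[0.045,0,0,0,0],[0.045,0,0,0,0]]]' 12;  python3 - <<'E'
from h import *
a=save('wrist','w5');b=save('scene','s5');c=save('top','t5')
cv2.imwrite('pics/w5z.png',np.vstack([cv2.resize(a[100:310,130:430],(600,420)),cv2.resize(b[100:300,60:345],(600,180*2))[:180*2]])[:,:])
cv2.imwrite('pics/s5z.png',cv2.resize(b[90:290,80:320],(720,600)))
E
```

```text
t: 6.15
eef_pos: [0.4717, -0.3303, 0.2119]
ee_rot: [3.14, -0.001, 1.649]
force: [0.8, 0.1, -1.4]
width: 0.0522
t: 6.32
eef_pos: [0.4716, -0.3304, 0.2119]
ee_rot: [3.141, -0.001, 1.648]
force: [0.8, 1.1, -0.7]
width: 0.0526
```

View pics/s5z.png

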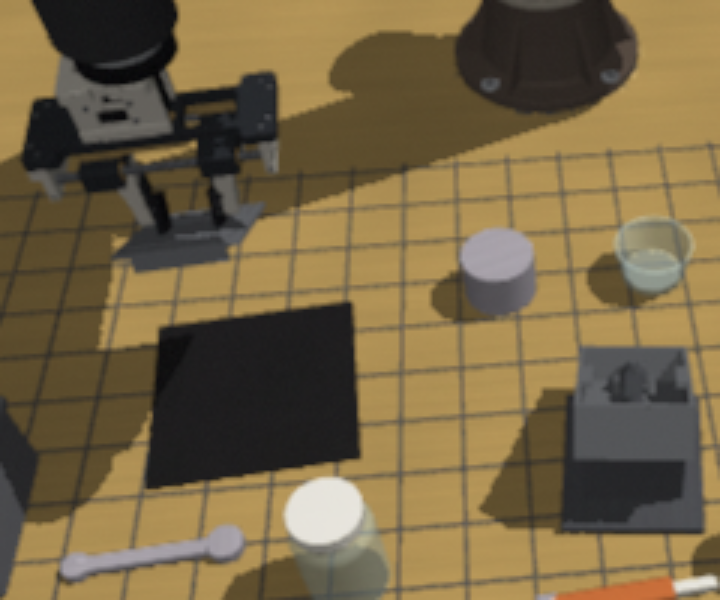

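View pics/w5.png

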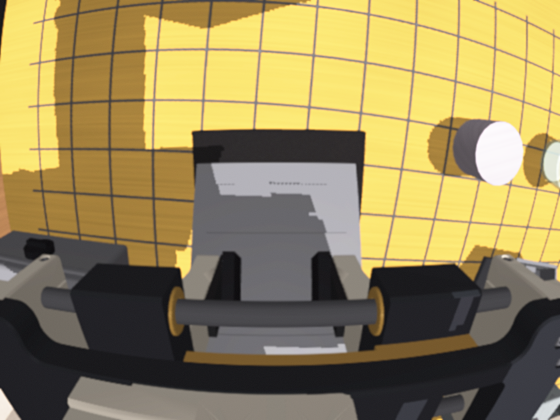

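Run:
```python
from h import *
from scipy.optimize import brentq
s=arm.get_state()
f=lambda z:np.linalg.norm(wonz(s,195.5,163,z)-wonz(s,360,163,z))-.102
z=brentq(f,0,.2);p=wonz(s,278,163,z);print(z,p,p-s['eef_pos'])
g=p-s['eef_pos']-[0,0,-.019*0];print('tilt',np.degrees(np.arctan2(s['eef_pos'][2]+.019-z,s['eef_pos'][0]-p[0]))-np.degrees(np.arctan2(24.7,75)))
print(wonz(s,194,131,.004),wonz(s,365,131,.004))
```

```text
0.17429591652326423 [ 0.41822659 -0.33195591  0.17429592] [-0.05379147 -0.00243741 -0.03776358]
tilt 28.311505427947633
[ 0.41539835 -0.42676761  0.004     ] [ 0.39935901 -0.23232634  0.004     ]
```

```bash
python3 -m handwheel '[[[0.045,0,0,0.01,0],[0.045,0,0,0.03,0],[0.045,0,0,0.055,0],[0.045,0,0,0.08,0],[0.045,0,0,0.105,0],[0.045,0,0,0.125,0],[0.045,0,0,0.138,0],[0.045,0,0,0.142,0],[0.045,0,0,0.144,0],[0.045,0,0,0.144,0]]]' 10
python3 -m handwheel '[[[0.045,0,0,0.002,0],[0.045,0,0,0.004,0],[0.045,0,0.0005,0.006,0]]]'
python3 -m handwheel '[[[0.045,0,0.001,0.002,0],[0.045,0,0.003,0.004,0],[0.045,0,0.005,0.006,0]]]'
python3 - <<'E'
from h import *
save('wrist','w6')
E
```

```text
t: 7.3
eef_pos: [0.4725, -0.3291, 0.068]
ee_rot: [3.14, -0.001, 1.651]
force: [-0.2, 0.2, -0.7]
width: 0.0527
t: 7.55
eef_pos: [0.4735, -0.3291, 0.0627]
ee_rot: [3.139, -0.0, 1.651]
force: [-0.6, -1.2, -1.7]
width: 0.0527
t: 7.8
eef_pos: [0.4794, -0.3289, 0.0573]
ee_rot: [3.137, 0.0, 1.651]
force: [1.7, 1.1, 4.0]
width: 0.0527
```

View pics/w6.png

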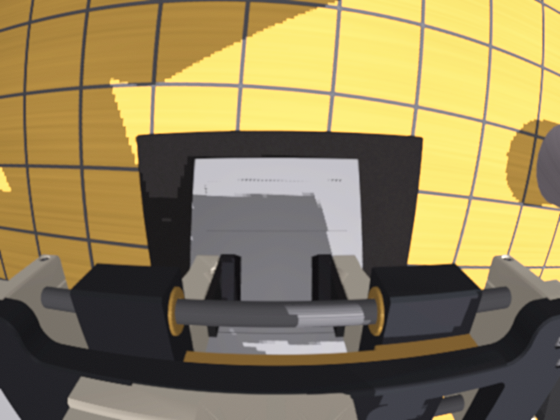

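```bash
python3 -m handwheel '[[[0.045,0,0.0035,0.0024,0],[0.045,0,0.0067,0.0048,0],[0.045,0,0.01,0.0075,0],[0.045,0,0.013,0.0103,0],[0.045,0,0.013,0.0103,0]]]' 10
python3 - <<'E'
from h import *
a=save('wrist','w7');b=save('scene','s7')
cv2.imwrite('pics/s7z.png',np.hstack([cv2.resize(b[120:270,100:240],(400,430)),cv2.resize(a[110:325,150:400],(400,430))]))
E
```

```text
t: 8.27
eef_pos: [0.4931, -0.3277, 0.0458]
ee_rot: [3.138, 0.0, 1.651]
force: [0.4, -0.4, -0.3]
width: 0.053
```

View pics/s7z.png

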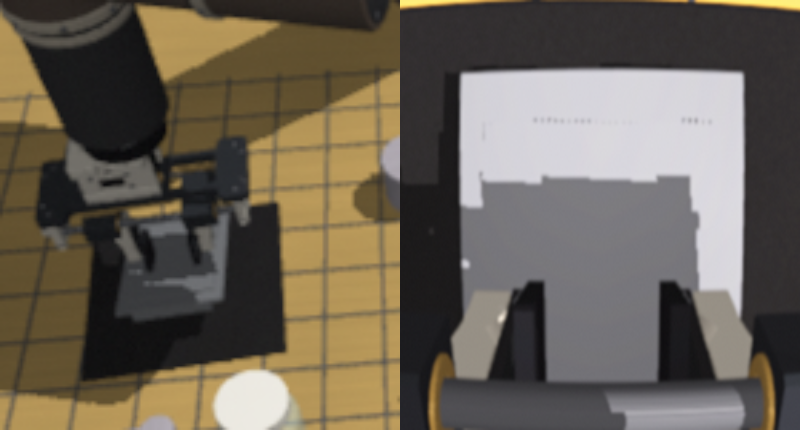

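```bash
python3 -m handwheel '[[[0.045,0,0.003,0.003,0],[0.045,0,0.006,0.006,0],[0.045,0,0.009,0.009,0],[0.045,0,0.0115,0.0125,0],[0.045,0,0.0115,0.0125,0]]]' 8
python3 -m handwheel '[[[0.045,0,0.001,0.0015,0],[0.045,0,0.0015,0.003,0],[0.045,0,0.002,0.0045,0],[0.045,0,0.002,0.0045,0]]]'
python3 - <<'E'
from h import *
a=save('wrist','w8');b=save('scene','s8')
cv2.imwrite('pics/s8z.png',np.hstack([cv2.resize(b[120:270,100:240],(400,430)),cv2.resize(a[110:325,150:400],(400,430))]))
E
```

```text
t: 8.78
eef_pos: [0.5047, -0.3267, 0.033]
ee_rot: [3.138, -0.0, 1.651]
force: [-0.3, -0.8, -0.9]
width: 0.0543
t: 9.12
eef_pos: [0.5069, -0.3267, 0.0292]
ee_rot: [3.138, 0.0, 1.652]
force: [-2.1, 0.3, 4.4]
width: 0.0537
```

View pics/s8z.png

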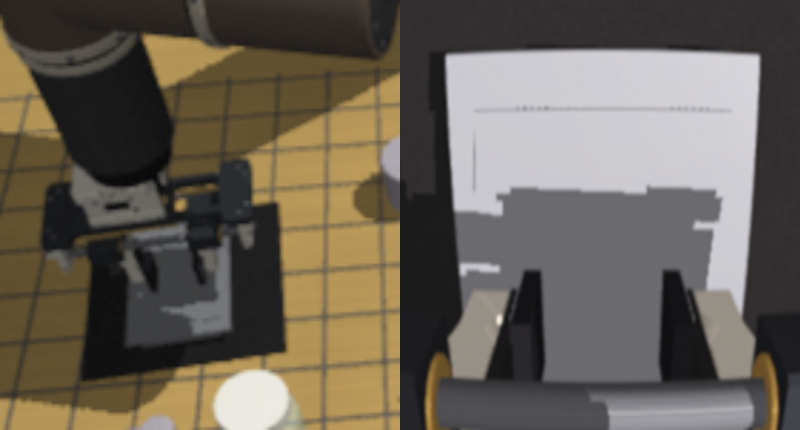

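```bash
python3 - <<'E'
from h import *
from scipy.optimize import brentq
s=arm.get_state()
f=lambda z:np.linalg.norm(wonz(s,178,136,z)-wonz(s,375,136,z))-.102
z=brentq(f,-.1,.2);p=wonz(s,276,136,z);print(z,p,p-s['eef_pos'])
E
python3 -m handwheel '[[[0.045,0,0.0005,0.001,0],[0.045,0,0.0005,0.002,0],[0.045,0,0.0005,0.002,0]]]' 6
```

```text
0.022395580245091848 [ 0.43427361 -0.33211898  0.02239558] [-0.07260403 -0.00534917 -0.0067831 ]
t: 9.47
eef_pos: [0.5075, -0.3269, 0.0281]
ee_rot: [3.137, 0.001, 1.652]
force: [-2.2, 1.2, 7.4]
width: 0.0608
```

```bash
python3 -m handwheel '[[[0.065,0,0,0,0],[0.07,0,0,0,0],[0.078,0,0,0,0],[0.0876,0,0,0,0],[0.0876,0,0,0,0]]]' 
python3 -m handwheel '[[[0.0876,0,0,-0.01,0],[0.0876,0,0,-0.025,0],[0.0876,0,0,-0.045,0],[0.0876,0,0,-0.07,0],[0.0876,0,0,-0.1,0],[0.0876,0,0,-0.13,0],[0.0876,0,0,-0.16,0],[0.0876,0,0,-0.18,0],[0.0876,0,0,-0.18,0]]]'
python3 - <<'E'
from h import *
a=save('wrist','w9');b=save('scene','s9');cv2.imwrite('pics/s9z.png',np.hstack([cv2.resize(b[120:270,100:240],(400,430)),cv2.resize(a[110:325,150:400],(400,430))]))
E
```

```text
t: 9.88
eef_pos: [0.5076, -0.327, 0.028]
ee_rot: [3.137, 0.001, 1.652]
force: [0.7, 0.7, -0.5]
width: 0.0837
t: 10.63
eef_pos: [0.5089, -0.3281, 0.2144]
ee_rot: [3.129, 0.005, 1.653]
force: [0.1, -0.4, 0.4]
width: 0.0874
```

View pics/s9z.png

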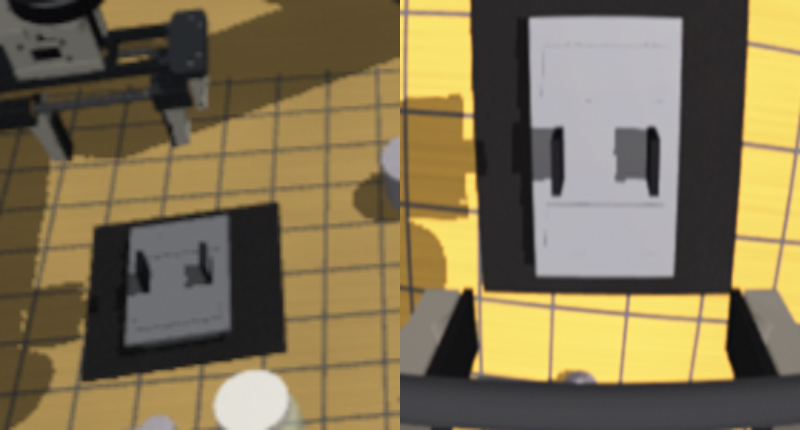

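Run:
```python
from h import *
s=arm.get_state()
C=lambda x,y:(150+(x-400)*.625,110+y*.5)
P=[wonz(s,*C(*c),.022) for c in((528,17),(683,18),(674,277),(537,277))]
print(np.round(P,4),np.mean(P,0))
print([wonz(s,*C(*c),.004).round(4) for c in((486,291),(733,293))])
t=save('top','t9');cv2.imwrite('pics/t9z.png',cv2.resize(t[150:300,225:450],None,fx=3.5,fy=3.5))
```

```text
[[ 0.4348 -0.3811  0.022 ]
 [ 0.4268 -0.2793  0.022 ]
 [ 0.5749 -0.2676  0.022 ]
 [ 0.5831 -0.3677  0.022 ]] [ 0.50491824 -0.32393512  0.022     ]
[array([ 0.6053, -0.4098,  0.004 ]), array([ 0.5908, -0.2151,  0.004 ])]
```

View pics/t9z.png

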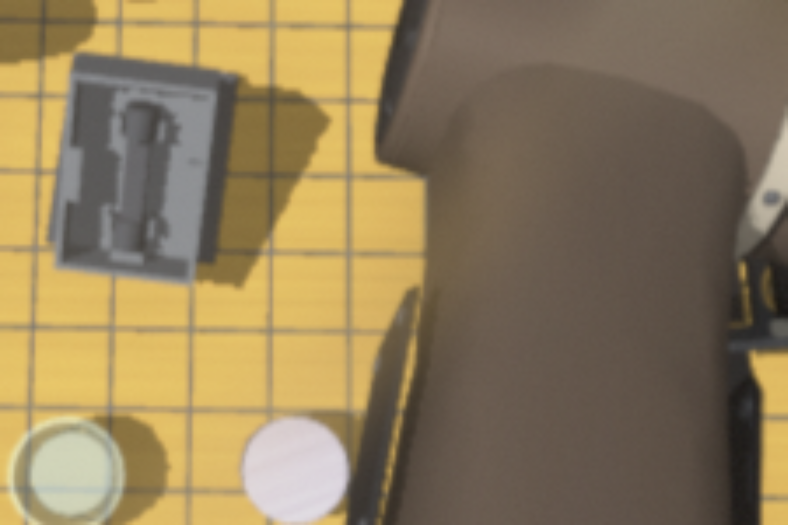

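Cover stands flat on the mat, centre (0.505,-0.324), fully inside. The key is visible in the open box (zoom 140,180). Now go above it with the jaws ahead set to the box yaw.

```bash
python3 -m handwheel '[[[0.0876,0.01,0.004,-0.01,0],[0.0876,0.03,0.01,-0.02,1],[0.0876,0.055,0.019,-0.02,3],[0.0876,0.085,0.029,-0.02,5],[0.0876,0.115,0.039,-0.02,7],[0.0876,0.145,0.049,-0.02,9],[0.0876,0.175,0.059,-0.02,11],[0.0876,0.205,0.069,-0.02,11],[0.0876,0.235,0.079,-0.02,11],[0.0876,0.265,0.089,-0.02,11],[0.08,0.295,0.099,-0.02,11],[0.07,0.32,0.107,-0.02,11],[0.06,0.34,0.114,-0.02,11],[0.05,0.355,0.119,-0.02,11],[0.04,0.361,0.121,-0.02,11],[0.04,0.361,0.121,-0.02,11],[0.04,0.361,0.121,-0.02,11]]]'
python3 - <<'E'
from h import *
s=arm.get_state();print(s['eef_pos'],s['ee_rot'])
a=save('wrist','w10');cv2.imwrite('pics/w10z.png',cv2.resize(a[120:310,180:380],None,fx=3.5,fy=3.0,interpolation=cv2.INTER_CUBIC))
E
```

```text
t: 12.2
eef_pos: [0.5974, 0.0428, 0.2283]
ee_rot: [3.137, 0.0, 1.46]
force: [-0.9, -0.8, 0.1]
width: 0.0466
[0.59743356 0.04276176 0.22831613] [3.13737552e+00 3.61802103e-04 1.46014845e+00]
```

View pics/w10z.png

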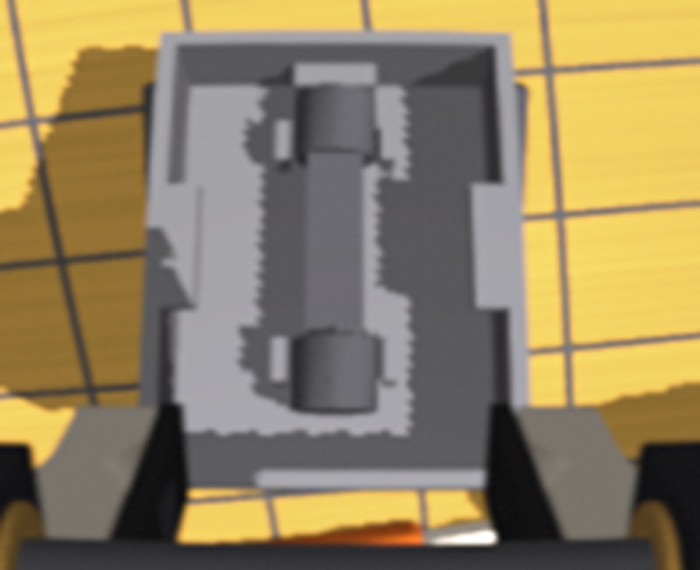

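```bash
cat > k.py <<'E'
from h import *
def rp(s,u,v,P,n):
    o,d=wray(s,u,v);return o+d*((P-o)@n)/(d@n)
Y=np.radians(-6.4);Rb=(Ro.from_euler('z',Y)*Ro.from_euler('y',-np.radians(32))).as_matrix()
rim=np.array([.596,.0428,.095])
E
python3 - <<'E'
from k import *
s=arm.get_state();n=Rb[:,2];W=lambda x,y:(180+(x+.5)/3.5-.5,120+(y+.5)/3-.5)
print(n)
for nm,h,pts in(('rim outer',0,[(160,33),(512,33),(527,402),(140,402)]),('ledge',0,[(200,186),(472,184),(475,308),(196,308)]),('shank top',-.014,[(306,160),(362,155),(305,320),(363,320)]),('key mid flat',-.014,[(335,240)])):
    for p in pts:
        X=rp(s,*W(*p),rim+h*n,n);print(nm,p,X.round(4),(Rb.T@(X-rim)).round(4))
E
```

```text
[-0.52661676  0.05906953  0.8480481 ]
rim outer (160, 33) [ 0.5271 -0.0012  0.0553] [-0.0749 -0.0514 -0.    ]
rim outer (512, 33) [0.5384 0.1004 0.0552] [-0.0751  0.0508 -0.    ]
rim outer (527, 402) [0.6429 0.0873 0.121 ] [ 0.0491  0.0495 -0.    ]
rim outer (140, 402) [ 0.6318 -0.0126  0.1211] [ 0.0493 -0.0511  0.    ]
ledge (200, 186) [0.5753 0.0076 0.0846] [-0.0196 -0.0373 -0.    ]
ledge (472, 184) [0.5829 0.0813 0.0842] [-0.0204  0.0368  0.    ]
ledge (475, 308) [0.6168 0.0771 0.1056] [ 0.0199  0.0364 -0.    ]
ledge (196, 308) [0.6087 0.0041 0.1056] [ 0.02   -0.0371 -0.    ]
shank top (306, 160) [0.5741 0.0363 0.0653] [-0.0336 -0.0089 -0.014 ]
shank top (362, 155) [0.5743 0.0525 0.0644] [-0.0354  0.0072 -0.014 ]
shank top (305, 320) [0.62   0.0314 0.0942] [ 0.0209 -0.0087 -0.014 ]
shank top (363, 320) [0.6218 0.0472 0.0942] [ 0.0209  0.0072 -0.014 ]
key mid flat (335, 240) [0.5985 0.042  0.0801] [-0.0057 -0.0005 -0.014 ]
```

```bash
python3 - <<'E'
from k import *
s=arm.get_state();kc=rim+Rb@[-.005,-.0006,-.022];Rt=Ro.from_euler('xyz',s['ee_rot']).as_matrix()
print(kc,Rt.T@(kc-[0,0,.004]-s['eef_pos']))
E
python3 -m handwheel '[[[0.025,0,0.003,0.01,0],[0.025,0,0.006,0.025,0],[0.025,0,0.006,0.04,0],[0.025,0,0.006,0.05,0],[0.025,0,0.006,0.05,0],[0.025,0,0.006,0.05,0]]]'
python3 - <<'E'
from k import *
s=arm.get_state();kc=rim+Rb@[-.005,-.0006,-.022];Rt=Ro.from_euler('xyz',s['ee_rot']).as_matrix()
print(s['eef_pos'],s['ee_rot'],kc,Rt.T@(kc-[0,0,.004]-s['eef_pos']))
a=save('wrist','w11');cv2.imwrite('pics/w11z.png',cv2.resize(a[120:310,180:380],None,fx=3.5,fy=3.0,interpolation=cv2.INTER_CUBIC))
E
```

```text
[0.60330487 0.04137686 0.07369335] [-0.00023088  0.00526221  0.15878003]
t: 12.75
eef_pos: [0.6033, 0.0408, 0.178]
ee_rot: [3.138, 0.001, 1.459]
force: [0.1, 0.5, 0.7]
width: 0.0252
[0.60334079 0.04081794 0.17796508] [3.13822819e+00 1.05426125e-03 1.45871251e+00] [0.60330487 0.04137686 0.07369335] [ 0.00066554 -0.00046248  0.10827015]
```

View pics/w11z.png

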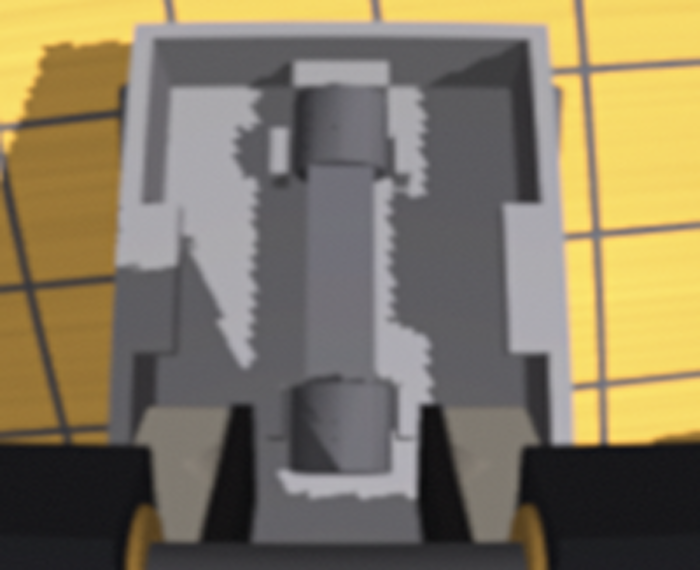

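```bash
python3 -m handwheel '[[[0.025,0.0005,0,0.015,0],[0.025,0.0005,0,0.03,0],[0.025,0.0005,0,0.045,0],[0.025,0.0005,0,0.06,0],[0.025,0.0005,0,0.075,0],[0.025,0.0005,0,0.088,0],[0.025,0.0005,0,0.09,0],[0.025,0.0005,0,0.09,0]]]'
python3 - <<'E'
from k import *
s=arm.get_state();kc=rim+Rb@[-.005,-.0006,-.022];Rt=Ro.from_euler('xyz',s['ee_rot']).as_matrix()
print(s['eef_pos'],s['ee_rot'],kc,Rt.T@(kc-[0,0,.004]-s['eef_pos']))
a=save('wrist','w12');cv2.imwrite('pics/w12z.png',cv2.resize(a[120:310,180:380],None,fx=3.5,fy=3.0,interpolation=cv2.INTER_CUBIC))
E
```

```text
t: 13.47
eef_pos: [0.6044, 0.0414, 0.0889]
ee_rot: [3.137, 0.001, 1.459]
force: [0.5, -0.1, 0.0]
width: 0.0252
[0.60441714 0.04142978 0.0889402 ] [3.13711275e+00 8.51148071e-04 1.45915386e+00] [0.60330487 0.04137686 0.07369335] [-0.00016012 -0.00118566  0.01924188]
```

View pics/w12z.png

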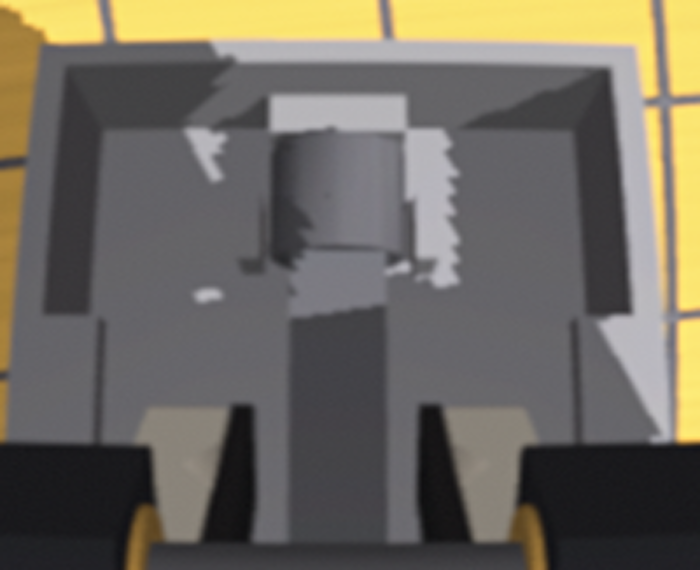

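Fingers (zoom inner 250/420) straddle the shank (290–387) centred, well inside the ledges (100/577). Go down and close.

```bash
python3 -m handwheel '[[[0.025,0,-0.001,0.006,0],[0.025,0,-0.001,0.012,0],[0.025,0,-0.001,0.017,0],[0.025,0,-0.001,0.019,0],[0.025,0,-0.001,0.019,0]]]' 
python3 -m handwheel '[[[0.02,0,0,0,0],[0.015,0,0,0,0],[0.01,0,0,0,0],[0.01,0,0,0,0],[0.01,0,0,0,0]]]' 30
```

```text
t: 13.93
eef_pos: [0.6036, 0.0415, 0.07]
ee_rot: [3.137, 0.001, 1.459]
force: [-0.4, -0.8, 0.7]
width: 0.0251
t: 14.35
eef_pos: [0.6036, 0.0415, 0.0701]
ee_rot: [3.137, 0.001, 1.459]
force: [0.1, -0.5, -0.7]
width: 0.0154
```

```bash
python3 -m handwheel '[[[0.01,0,-0.002,-0.0032,0],[0.01,0,-0.005,-0.008,0],[0.01,0,-0.009,-0.0144,0],[0.01,0,-0.013,-0.0208,0],[0.01,0,-0.018,-0.0288,0],[0.01,0,-0.023,-0.0368,0],[0.01,0,-0.027,-0.0432,0],[0.01,0,-0.03,-0.06,0],[0.01,0,-0.03,-0.08,0],[0.01,0,-0.03,-0.1,0],[0.01,0,-0.03,-0.11,0],[0.01,0,-0.03,-0.11,0]]]'
python3 - <<'E'
from k import *
a=save('wrist','w13');b=save('scene','s13');cv2.imwrite('pics/w13z.png',np.hstack([cv2.resize(a[120:320,180:380],(400,400)),cv2.resize(b[130:270,220:360],(400,400))]))
E
```

```text
t: 15.35
eef_pos: [0.5745, 0.0455, 0.183]
ee_rot: [3.132, -0.001, 1.46]
force: [0.5, 0.1, -2.5]
width: 0.0155
```

View pics/w13z.png

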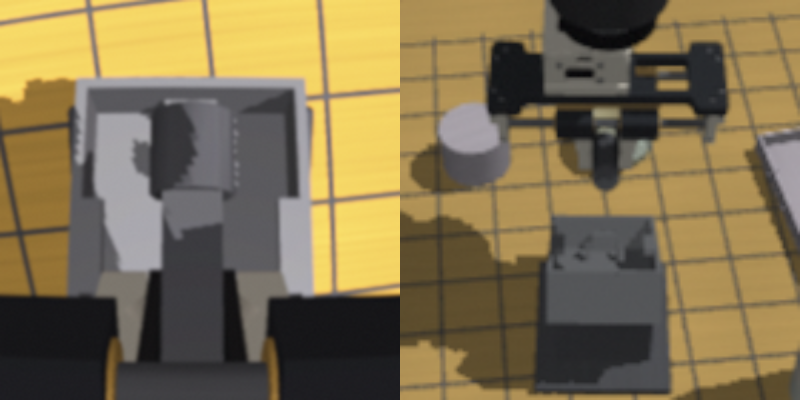

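```bash
python3 -m handwheel '[[[0.01,0.006,-0.003,0,0],[0.01,0.018,-0.009,0,-1],[0.01,0.035,-0.017,0,-2],[0.01,0.055,-0.027,0,-3],[0.01,0.077,-0.037,0,-4],[0.01,0.1,-0.048,0,-5],[0.01,0.123,-0.06,0,-6],[0.01,0.146,-0.071,0,-7],[0.01,0.169,-0.082,0,-8],[0.01,0.192,-0.093,0,-9],[0.01,0.213,-0.103,0,-10],[0.01,0.231,-0.112,0,-11],[0.01,0.245,-0.119,0,-11],[0.01,0.254,-0.123,0,-11],[0.01,0.257,-0.125,0,-11],[0.01,0.257,-0.125,0,-11]]]'
python3 - <<'E'
from k import *
s=arm.get_state();print(s['eef_pos'],s['ee_rot'])
a=save('wrist','w14');b=save('scene','s14');cv2.imwrite('pics/w14z.png',cv2.resize(b[100:260,270:450],(790,600)))
E
```

```text
t: 16.78
eef_pos: [0.4766, 0.3151, 0.1784]
ee_rot: [3.138, 0.002, 1.652]
force: [-1.0, -0.4, -1.4]
width: 0.0159
[0.4766147  0.31509506 0.17841907] [3.13777138e+00 1.86269176e-03 1.65245909e+00]
```

View pics/w14z.png

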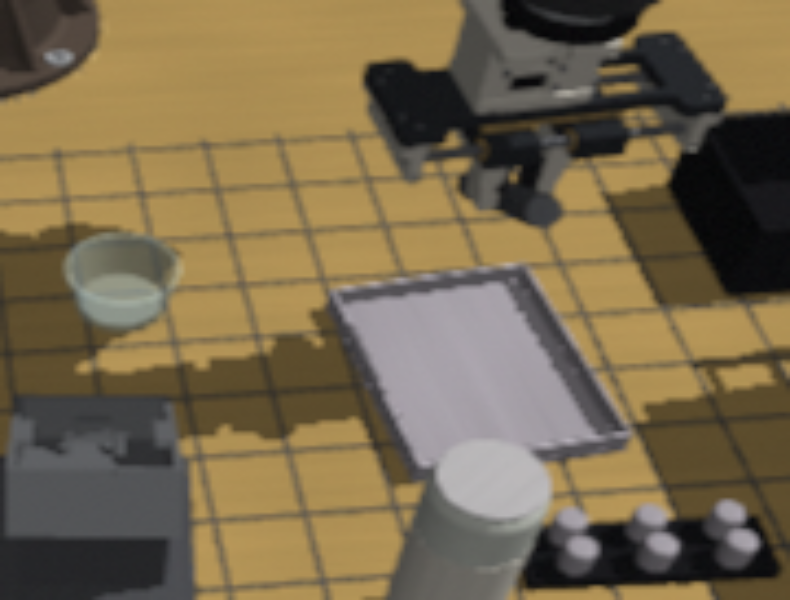

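View pics/w14.png

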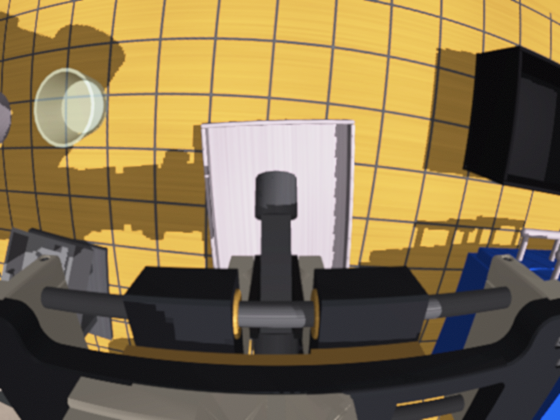

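```bash
python3 - <<'E'
from k import *
s=arm.get_state();print(wonz(s,203,124,.022),wonz(s,354,122,.022),wonz(s,276,173,.145))
E
python3 -m handwheel '[[[0.01,0,0.002,0.01,0],[0.01,0,0.002,0.03,0],[0.01,0,0.002,0.05,0],[0.01,0,0.002,0.075,0],[0.01,0,0.002,0.097,0],[0.01,0,0.002,0.114,0],[0.01,0,0.002,0.125,0],[0.01,0,0.002,0.129,0],[0.01,0,0.002,0.13,0],[0.01,0,0.002,0.13,0]]]' 12
python3 -m handwheel '[[[0.01,0,0,0.002,0],[0.01,0,0,0.004,0],[0.01,0,0,0.004,0]]]'
python3 - <<'E'
from k import *
save('wrist','w15')
E
```

```text
[0.40973003 0.23783549 0.022     ] [0.39558908 0.38392699 0.022     ] [0.42895753 0.31068644 0.145     ]
t: 17.72
eef_pos: [0.4802, 0.314, 0.0491]
ee_rot: [3.137, 0.001, 1.651]
force: [0.9, -0.6, -1.8]
width: 0.016
t: 17.97
eef_pos: [0.4804, 0.3142, 0.0455]
ee_rot: [3.136, 0.001, 1.651]
force: [-0.2, 0.2, -1.4]
width: 0.0157
```

View pics/w15.png

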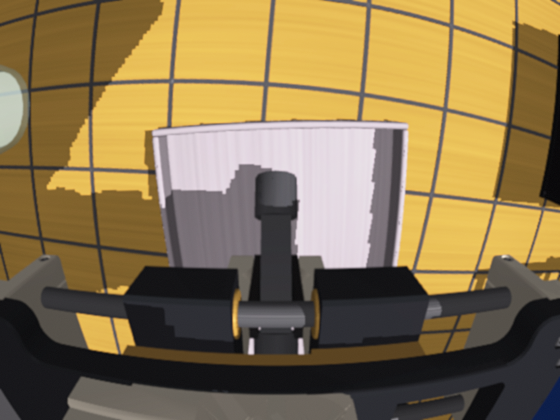

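```bash
python3 -m handwheel '[[[0.01,0,0,0.002,0],[0.01,0,0,0.004,0],[0.01,0,0,0.004,0]]]' 10
python3 -m handwheel '[[[0.01,0,0,0.002,0],[0.01,0,0.001,0.004,0],[0.01,0,0.001,0.004,0]]]'
```

```text
t: 18.27
eef_pos: [0.4801, 0.3141, 0.0412]
ee_rot: [3.137, 0.001, 1.651]
force: [0.6, -0.7, -1.6]
width: 0.0159
t: 18.52
eef_pos: [0.4818, 0.3145, 0.0373]
ee_rot: [3.136, 0.001, 1.651]
force: [0.8, -0.3, 1.2]
width: 0.0161
```

```bash
python3 -m handwheel '[[[0.01,0,0.0018,0.0023,0],[0.01,0,0.0036,0.0046,0],[0.01,0,0.0052,0.0071,0],[0.01,0,0.0067,0.0096,0],[0.01,0,0.0067,0.0096,0]]]' 10
python3 - <<'E'
from k import *
save('wrist','w16')
E
```

```text
t: 18.93
eef_pos: [0.4889, 0.3151, 0.0272]
ee_rot: [3.136, 0.001, 1.651]
force: [0.3, 0.7, 0.5]
width: 0.0158
```

View pics/w16.png

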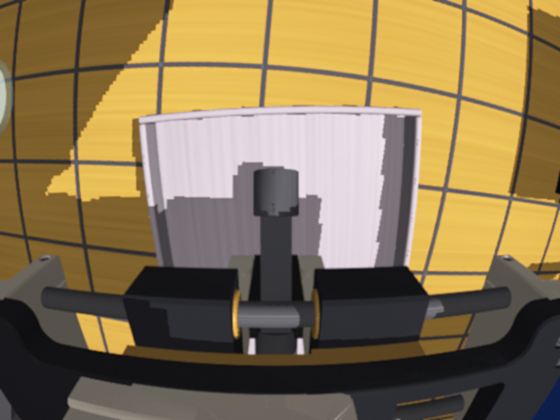

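```bash
python3 -m handwheel '[[[0.01,0,0.0014,0.0027,0],[0.01,0,0.0026,0.0053,0],[0.01,0,0.0036,0.008,0],[0.01,0,0.0046,0.0108,0],[0.01,0,0.0046,0.0108,0]]]' 8
python3 -m handwheel '[[[0.01,0,0.0005,0.0015,0],[0.01,0,0.001,0.003,0],[0.01,0,0.001,0.003,0]]]' 8
python3 - <<'E'
from k import *
a=save('wrist','w17');b=save('scene','s17');cv2.imwrite('pics/w17z.png',np.hstack([cv2.resize(a[90:340,150:400],(400,400)),cv2.resize(b[120:250,310:440],(400,400))]))
E
```

```text
t: 19.4
eef_pos: [0.4932, 0.3152, 0.0158]
ee_rot: [3.137, 0.001, 1.651]
force: [0.6, -0.9, -0.5]
width: 0.0158
t: 19.65
eef_pos: [0.494, 0.3152, 0.0124]
ee_rot: [3.137, 0.002, 1.651]
force: [0.7, 0.8, 0.2]
width: 0.0158
```

View pics/w17z.png

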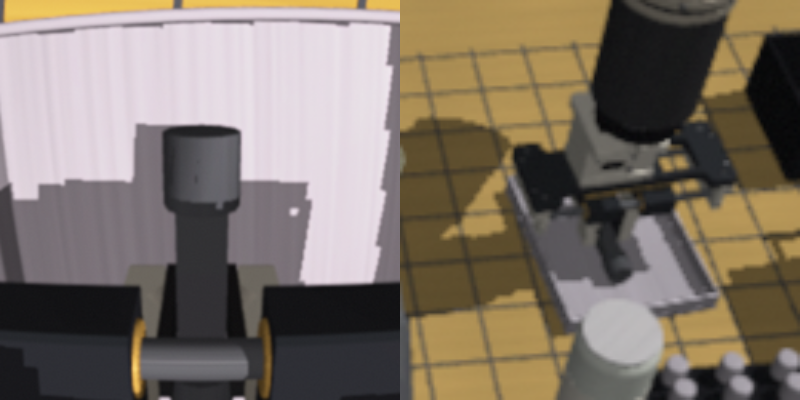

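```bash
python3 - <<'E'
from k import *
from scipy.optimize import brentq
s=arm.get_state()
for (l,r,row) in((163,240.5,135),(163,240.5,195)):
    u0=150+l*.625;u1=150+r*.625;v=90+row*.625
    z=brentq(lambda z:np.linalg.norm(wonz(s,u0,v,z)-wonz(s,u1,v,z))-.024,-.1,.1);print(z,wonz(s,(u0+u1)/2,v,z))
print(wonz(s,276,90+128*.625,.0285),wonz(s,276,90+128*.625,.02))
E
python3 -m handwheel '[[[0.01,0,0,0.0015,0],[0.01,0,0.0003,0.003,0],[0.01,0,0.0003,0.003,0]]]' 6
```

```text
0.012186753004055986 [0.43974225 0.31133943 0.01218675]
0.017309700437389525 [0.45752475 0.31279024 0.0173097 ]
[0.43445726 0.31088288 0.0285    ] [0.43606645 0.31100359 0.02      ]
t: 20.0
eef_pos: [0.4944, 0.3152, 0.0101]
ee_rot: [3.137, 0.002, 1.651]
force: [-0.5, -0.6, 3.5]
width: 0.016
```

```bash
python3 -m handwheel '[[[0.018,0,0,0,0],[0.022,0,0,0,0],[0.03,0,0,0,0],[0.034,0,0,0,0],[0.034,0,0,0,0]]]' 
python3 -m handwheel '[[[0.034,0,0,-0.01,0],[0.034,0,0,-0.025,0],[0.034,0,0,-0.05,0],[0.034,0,0,-0.08,0],[0.034,0,0,-0.11,0],[0.034,0,0,-0.14,0],[0.034,0,0,-0.17,0],[0.034,0,0,-0.2,0],[0.034,0,0,-0.2,0]]]'
python3 - <<'E'
from k import *
s=arm.get_state();print(s['eef_pos'])
a=save('wrist','w18');b=save('scene','s18');c=save('top','t18')
E
```

```text
t: 20.42
eef_pos: [0.4943, 0.3151, 0.0099]
ee_rot: [3.137, 0.002, 1.651]
force: [-0.5, -0.4, 0.3]
width: 0.0323
t: 21.17
eef_pos: [0.4958, 0.3172, 0.2177]
ee_rot: [3.129, -0.004, 1.652]
force: [0.0, 0.5, 0.4]
width: 0.0338
[0.49578153 0.31717389 0.21765108]
```

View pics/w18.png

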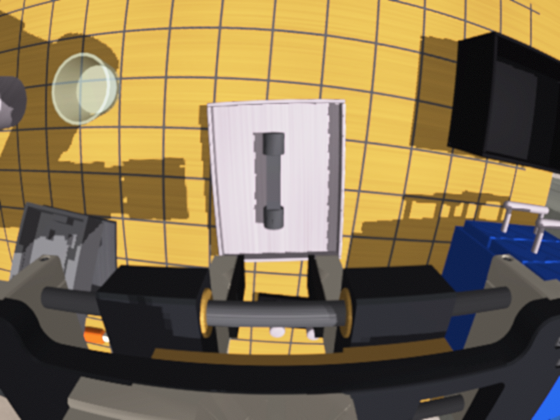

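View pics/s18.png

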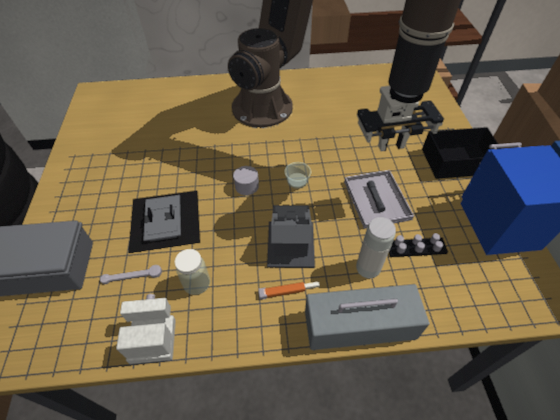

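Cover lies flat on the mat (scene 163,217); the key lies in the tray (wrist 273,180); the box is empty, and bystanders look unmoved. A quick numeric check, then hand in.

Run:
```python
from k import *
s=arm.get_state()
a,b=wonz(s,273,133,.0285),wonz(s,273,228,.0165);print(a,b,np.linalg.norm(a-b))
d=cv2.absdiff(cv2.imread('pics/scene0.png'),cv2.imread('pics/s18.png')).max(2)
for n,(x,y) in dict(can=(377,248),jar=(191,270),ramekin=(297,177),tin=(246,181),nuts=(420,245),gauge=(288,290),spanner=(130,274)).items():print(n,d[y-12:y+12,x-14:x+14].mean())
v=arm.get_state();print(np.abs(v['qd']).max(),v['t'])
arm.job_done()
```

```text
[0.43230873 0.30780867 0.0285    ] [0.54166765 0.31634219 0.0165    ] 0.11034579939932705
can 5.436011904761905
jar 7.604166666666667
ramekin 12.21875
tin 15.129464285714286
nuts 4.282738095238095
gauge 7.555059523809524
spanner 7.534226190476191
0.025557414389927376 21.3167
the job is handed in; nothing more can be done
```

I pressed both tabs (opening about 53 mm), lifted the cover off along the face normal, and set its lower edge on the mat. From there I turned it level before letting go. The key came out of the box the same way and was levelled and released in the tray. I handed the job in at 21.3 s; no verdict is reported.

**Last checks**
- **Cover:** it sits flat with tabs up, centred at about (0.505, -0.324). The mat's centre is at about (0.507, -0.325), and all of the cover is on the mat. The picture taken just before hand-in still shows it there.
- **Key:** its ends are at x ≈ 0.432 and 0.542, 110 mm apart as they should be. Its middle is within about 10 mm of the tray's centre, so it is inside the walls. Its levelness I judged only from the picture and the firm contact (about 5 N) before release, because a height estimate from the collar width was too coarse to confirm it.
- **Bystanders:** I compared before and after pictures by pixel difference. They looked unmoved, with small differences (4–15 grey levels), largest at the tin and ramekin. I took those to be the arm's shadow, but did not measure their positions again.
- **Arm:** it was clear of everything, about 0.2 m above the tray. The largest reaction in the force readings while setting things down was about 7 N.

No check failed. The scene and top cameras disagreed by about 5 mm on the box position, so I used the wrist camera, which agreed with the sizes given.

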